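# Line up drilling blanks in the fence

### The arm

A 6-joint arm with a two-finger parallel gripper is mounted at the origin on the work surface. World frame = base frame: x ahead of the robot, y to its left, z up, the work surface at z = 0. Lengths are in m, angles in rad, forces in N, time in s.
With the tool pointing down it reaches from about 0.275 to 0.975 m from the base axis. Payload 8.4 kg.
Tool frame: the origin (TCP) lies midway between the tips of the shut fingers; the grasp point (between the pads) lies 19 mm behind it; z points along the fingers, y is the direction in which the jaws open and shut (so a half turn about z gives the same grasp; the last joint's range is limited). The gripper opens to 92 mm and grips with 3 to 60 N. Pads are 20 mm wide; open, the fingers measure 128 mm over their backs; the gripper's body (75 mm by 189 mm) begins 69 mm behind the grasp point.
Start: joints at [-1.289, 0.353, 1.633, -0, 1.155, -0.002], TCP at [0.175, -0.6, 0.215] pointing down, gripper open.
Joint ranges: [-2.63, 2.63], [-0.92, 2.1], [0.06, 2.66], [-1.3, 4.44], [0, 2.69], [-3.02, 3.02]. Speed limits (rad/s): [2.22, 2.22, 2.79, 3.14, 3.14, 3.14].

### API

Orientations are given as a unit quaternion [w, x, y, z].
In Python, from rig import env gives the robot as it stands.
- The arm moves only by the tool drive_tool, never from a script. Its argument "commands" is a list of rows, each an object of numbers: "tx", "ty", "tz": the shift along the world's x, y, z in mm; "rx", "ry", "rz": the turn, a rotation vector about the world's x, y, z in degrees. A call has 1 to 12 rows; each row is the pose to reach, as a shift and turn from the pose measured when the call began; what a row does not reach only later rows make up. A row lasts 1/12 s, in which the tool goes at most 41.7 mm and 7.16 degrees, less where a joint would pass 70% of its speed; a pose out of reach is approached as far as the arm can. A call with a gripper value outside its range is refused whole. "gripper" is the closure, from 0 (fully open) to 1 (shut), set as the call begins (left out, the last holds). The fingers move at their own pace and stop on an object; "grip_force" is the grip in N (left out, the last holds). Time passes only in rows, so rows that repeat a pose let the fingers close. It gives the time, the measured TCP pose, the force and the opening at its end, in the units of the state.
- env.sense(): the state, without advancing time (a new reading comes with each control period).
- env.get_image(name): name is "scene" or "side" or "wrist"; returns (picture, depth): 420x560x3 uint8, red, green, blue; 420x560 float32, m along the optical axis (not along the pixel's ray), 0 where there is no reading.
- env.camera_info(name): a dict with "K" (3x3 intrinsics, pixels), "world_to_cam" (4x4, takes a point from world to camera coordinates). Camera axes: x right, y up, looking along -z (the intrinsics and any distortion apply to the point x, -y, -z); pixel columns grow to the right and rows downward; lengths in m; the calibration is good to about 2 mm. A picture is of the moment at which its call begins: read the wrist's pose just before it. camera_info takes no time and is no camera call; for the wrist camera it gives the pose at the moment of the call.
- env.hand_in(): hands the job in, once; it reports no verdict.
Trained networks look in the newest picture that a camera, given by its name, has taken for a name from the list of things; names that differ only in an ending like _2 or _b are one class to them, and where a whole thing is asked for, a point or a joint stands for the part that bears it (a point fixed in the world has none). Each returns a list of dicts, best first, with "confidence" (0 to 1); they miss things now and then, are a little off and sometimes report something else, mostly with a low value. They report only what shows in the picture. A call takes as long as a camera call. They do not tell look-alikes from the thing itself.
- env.spot_in(camera, label): "point" ([row, column] in pixels, amid what is visible of it).
- env.place_of(camera, label): "point" ([row, column] in pixels: a listed point, or the origin of a listed thing).
The state is a dict: "clock": time; "joint_positions": joint angles; "dq": joint speeds; "joint_torque": joint torques, N m; "tool_pos": TCP position; "tool_rot": TCP orientation; "ft_force": force on the tool from outside, world axes, zero at the start; "moment": the same for the moment, N m; "grip_width": finger opening in m.
Only numpy, scipy, OpenCV 4.12 (cv2) and the standard library are available. Lean on these libraries where they do the work, as an engineer would, in place of code of your own. Each camera call takes 0.05 s, during which the arm holds its last target. There are 200 camera calls.

### The job

Line up the three drilling blanks, dimples up and flat on the bench, in the L-shaped steel fence: dark walnut against the short stop, then the aluminium one beside it, then the pale beech. They must lie side by side, closed up with no gaps, each squarely across the long bar with one end pushed fully home against it. Leave the jar, the upright wooden mandrel, the blue crate and the mallet where they stand.

Things in the scene. Friction and masses are not known exactly. Their poses are not given: they have to be found in the camera images.
- fence: L-shaped steel fence fixed to the bench, 22 mm high, bars 30 mm thick. Origin at the inside corner, on the bench. Long bar: inner face is this frame's plane x = 0, from y = 0 to -280 mm, bar on the +x side. Short stop: inner face is the plane y = 0, from x = 0 to -85 mm, stop on the +y side. Blanks belong at x < 0, y < 0. Place and yaw change each time
- walnut: dark brown walnut drilling blank, a plain bar 90 x 44 x 40 mm (x, y, z), three small dark dimples in a row along its top face; origin at the centre of its underside, x along its 90 mm length, z up. It is the same turned half round. Starts loose on the bench, dimples up, at any yaw
- alu: silvery aluminium drilling blank, a plain bar 90 x 44 x 40 mm (x, y, z), three small dark dimples in a row along its top face; origin at the centre of its underside, x along its 90 mm length, z up. It is the same turned half round. Starts loose on the bench, dimples up, at any yaw; the heaviest of the three (about 0.4 kg)
- beech: pale beech drilling blank, a plain bar 90 x 44 x 40 mm (x, y, z), three small dark dimples in a row along its top face; origin at the centre of its underside, x along its 90 mm length, z up. It is the same turned half round. Starts loose on the bench, dimples up, at any yaw
- jar: amber glass jar with a red cap, 56 mm across, 70 mm high, standing in front among the blanks; origin at the centre of its underside. To be left alone
- mandrel: upright tapered dark wooden mandrel, foot 70 mm across, 24 mm across at the top, 170 mm high, left of the fence's corner; origin at the centre of its underside. To be left alone
- crate: open blue slatted crate 100 x 160 x 60 mm (x, y, z), beyond the long bar; origin at the centre of its underside. To be left alone
- mallet: wooden mallet lying flat: pale head 65 x 50 x 50 mm centred 85 mm along +x from the origin, dark square handle 24 mm thick reaching to 97 mm along -x; origin on its underside. To be left alone
Things that resemble listed ones, but are neither listed nor needed, are in the scene too. What is meant by the alu is not green, purple or yellow, and is the larger of those in its own colour.

How it is judged:
At the end, for the whole second after the job is handed in: All three blanks lie flat, dimples up, at rest in the fence's corner, in the order walnut (at the stop), aluminium, beech: each has its end within 4.5 mm of the long bar and lies within 0.06 rad of square to it, and every gap (stop to walnut, walnut to aluminium, aluminium to beech) is under 4.5 mm (x of walnut in the frame of fence between -0.0495 and -0.041 m and y of walnut in the frame of fence between -0.0265 and -0.018 m and angle between the x axis of each of walnut, alu, beech and the x axis of fence, either way round below 0.06 rad and angle between each of walnut, alu, beech's own z axis and vertical below 0.08 rad and height (world z) of each of walnut, alu, beech below 0.005 m and linear speed of each of walnut, alu, beech below 0.01 m/s and x of alu in the frame of fence between -0.0495 and -0.041 m and y of alu in the frame of fence between -0.075 and -0.062 m and horizontal distance between alu and walnut below 0.0488 m and x of beech in the frame of fence between -0.0495 and -0.041 m and y of beech in the frame of fence between -0.1235 and -0.106 m and horizontal distance between beech and alu below 0.0488 m); the robot touches nothing.
It fails at once if the jar is shifted by more than 15 mm or tipped (distance of jar from where it was at the start of the episode above 0.015 m or angle between jar's own z axis and vertical above 0.3 rad).
It fails at once if the wooden mandrel is shifted by more than 15 mm or tipped (distance of mandrel from where it was at the start of the episode above 0.015 m or angle between mandrel's own z axis and vertical above 0.3 rad).
It fails at once if the blue crate is shifted by more than 15 mm or tipped (distance of crate from where it was at the start of the episode above 0.015 m or angle between crate's own z axis and vertical above 0.3 rad).
It fails at once if the mallet is shifted by more than 15 mm or tipped (distance of mallet from where it was at the start of the episode above 0.015 m or angle between mallet's own z axis and vertical above 0.3 rad).
It also fails if it takes over 72 s, if anything falls off the work surface, if the arm or the gripper's body presses on something with over 40 N, if the wrist force passes 120 N, or if a joint passes its speed limit or range.

## Working session

There is one attempt and no reset: what is moved stays moved. The work goes in short steps, Python scripts to look and compute and a tool call to move; the robot and the scene stay as the last step left them, time stands still between calls to the robot, and variables do not carry over. Pictures are saved under pics/ and viewed, about 8 in all and at most 12, crops included, and the job is handed in when it is done.

Besides the shell and the picture viewer there is one more tool, called after "Emit:" as name([rows], argument=value, ...), one row to a line, values as JSON. drive_tool: Moves the arm, as the interface text tells. Its arguments: {"type":"object","properties":{"commands":{"type":"array","items":{"type":"object","properties":{"tx":{"type":"number"},"ty":{"type":"number"},"tz":{"type":"number"},"rx":{"type":"number"},"ry":{"type":"number"},"rz":{"type":"number"}}}},"gripper":{"type":"number"},"grip_force":{"type":"number"}},"required":["commands"]}

```bash
ls; mkdir -p pics; cat > h.py <<'E'
import numpy as np, cv2
from rig import env
def cap(n):
    info=env.camera_info(n); im,d=env.get_image(n)
    return im,d,np.array(info["K"]),np.array(info["world_to_cam"]),info
def cloud(d,K,W):
    r,c=np.mgrid[:d.shape[0],:d.shape[1]]
    p=np.stack([(c-K[0,2])/K[0,0]*d,-(r-K[1,2])/K[1,1]*d,-d,np.ones_like(d)],-1)
    w=p@np.linalg.inv(W).T
    w[d<=0]=np.nan
    return w[...,:3]
E
python3 - <<'E'
from h import *
for n in ["scene","side"]:
    im,d,K,W,info=cap(n)
    print(n,{k:v for k,v in info.items() if k not in("world_to_cam",)},np.linalg.inv(W)[:3].round(3).tolist())
    P=cloud(d,K,W)
    np.savez(n+"0.npz",im=im,d=d,P=P,K=K,W=W)
    cv2.imwrite(f"pics/{n}0.png",im[...,::-1])
    for l in ["fence","walnut","alu","beech","jar","mandrel","crate","mallet"]:
        for f in [env.spot_in]:
            for o in f(n,l)[:4]:
                r,c=map(int,np.clip(np.round(o["point"]),0,[419,559])); print(l,o["point"],round(o["confidence"],2),P[r,c].round(3))
print(env.sense())
E
```

```text
pics
scene {'K': array([[436.46059391,   0.        , 279.97979999],
       [  0.        , 436.46059391, 213.1283839 ],
       [  0.        ,   0.        ,   1.        ]])} [[-0.62, -0.682, 0.387, 1.049], [0.784, -0.537, 0.312, 0.428], [-0.005, 0.497, 0.868, 1.145]]
fence [244.9, 270.8] 0.6 [0.638 0.063 0.001]
walnut [191.0, 306.8] 0.57 [0.444 0.046 0.037]
alu [219.0, 422.1] 0.68 [0.317 0.366 0.04 ]
alu [201.4, 357.0] 0.58 [0.384 0.185 0.043]
alu [238.3, 381.4] 0.57 [0.443 0.305 0.039]
alu [279.0, 373.4] 0.53 [0.557 0.353 0.03 ]
beech [137.1, 224.5] 0.67 [ 0.444 -0.289  0.039]
jar [159.1, 248.0] 0.68 [ 0.478 -0.156  0.065]
crate [270.8, 249.5] 0.92 [0.739 0.069 0.007]
mallet [161.0, 165.0] 0.73 [ 0.627 -0.377  0.029]
side {'K': array([[471.23343898,   0.        , 273.75097523],
       [  0.        , 471.23343898, 216.90589563],
       [  0.        ,   0.        ,   1.        ]])} [[-0.916, 0.262, -0.304, 0.163], [-0.401, -0.636, 0.66, 0.812], [-0.02, 0.726, 0.687, 0.881]]
fence [233.8, 224.4] 0.67 [0.642 0.083 0.009]
walnut [237.8, 309.2] 0.82 [0.423 0.041 0.041]
alu [322.6, 200.4] 0.
[... 336 characters left out ...]
.386  0.024]
{'clock': 0.9, 'joint_positions': array([-1.28937957e+00,  3.52969437e-01,  1.63338959e+00, -1.39898805e-05,
        1.15521632e+00, -2.43631037e-03]), 'dq': array([ 0.00141375, -0.00201369,  0.0007325 ,  0.00240701,  0.0013543 ,
       -0.00083429]), 'joint_torque': array([-4.07226014e-05, -5.93754315e+01, -3.34575677e+01,  6.97915675e-02,
        1.54803362e-02, -1.10768653e-05]), 'tool_pos': array([ 0.17501059, -0.60000223,  0.21460653]), 'tool_rot': array([ 9.46052618e-06,  9.89944925e-01,  1.41453333e-01, -5.13406318e-06]), 'ft_force': array([ 0.43099185,  0.17642256, -0.07312399]), 'moment': array([-0.05660647,  0.00544822,  0.03213822]), 'grip_width': 0.09185891660871519}
```

View pics/scene0.png

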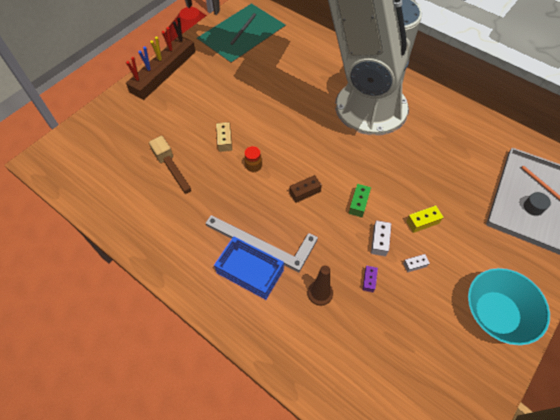

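View pics/side0.png

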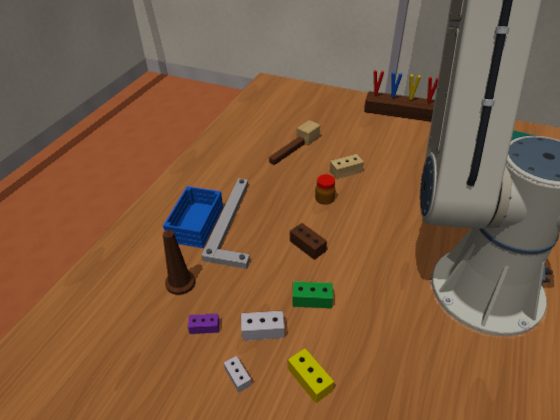

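The scene view shows walnut at pixel (188,305), the large silvery alu at (238,381) and beech at (136,224). The fence corner is at (265,297), with the long bar running to (218,208). The small white block (262,417) and the green, yellow and purple blocks are decoys. Next I'll measure the top faces from both clouds.

```bash
cat > m.py <<'E'
from h import *
def rect(P,c,lo,hi,R):
    m=(np.abs(P[...,2]-(lo+hi)/2)<(hi-lo)/2)&(np.hypot(P[...,0]-c[0],P[...,1]-c[1])<R)
    q=P[m][:,:2]
    (x,y),(w,h),a=cv2.minAreaRect((q*1000).astype(np.float32))
    if w<h: a+=90; w,h=h,w
    a=(a+90)%180-90
    return np.round([x,y,w,h,a],1),np.round(np.median(P[m][:,2])*1000,1),m.sum()
def fence(P,c):
    m=(P[...,2]>.014)&(P[...,2]<.03)&(np.hypot(P[...,0]-c[0],P[...,1]-c[1])<.3)
    return P[m]
E
python3 - <<'E'
from m import *
for n in ["scene","side"]:
    z=np.load(n+"0.npz"); P=z["P"]
    print(n,"bench",np.nanmedian(P[200:300,300:340,2]))
    for l,c in dict(walnut=(.435,.044),alu=(.43,.312),beech=(.435,-.29)).items():
        print(l,*rect(P,c,.033,.047,.065))
    print("jar",*rect(P,(.46,-.15),.05,.08,.05)); print("mandrel",*rect(P,(.655,.274),.05,.18,.07))
    print("green",*rect(P,(.372,.19),.03,.05,.06));print("mallet",*rect(P,(.6,-.35),.01,.06,.15))
    print("crate",*rect(P,(.74,.07),.045,.075,.12))
    # fence top grid plot
    F=P[(P[...,2]>.016)&(P[...,2]<.028)&(P[...,0]>.45)&(P[...,0]<.72)&(P[...,1]>-.2)&(P[...,1]<.25)]
    np.save(n+"F.npy",F); print("F",len(F))
    g=np.zeros((500,560,3),np.uint8)
    for i,(lo,hi,ch) in enumerate([(.016,.028,1),(.03,.2,2)]):
        Q=P[(P[...,2]>lo)&(P[...,2]<hi)&(P[...,0]>.35)&(P[...,0]<.85)&(P[...,1]>-.25)&(P[...,1]<.31)]
        g[np.clip((.85-Q[:,0])*1000,0,499).astype(int),np.clip((.31-Q[:,1])*1000,0,559).astype(int),ch]=255
    cv2.imwrite(f"pics/g_{n}.png",g)
a,b=cv2.imread("pics/g_scene.png"),cv2.imread("pics/g_side.png")
cv2.imwrite("pics/g.png",cv2.resize(np.hstack([a,b]),(800,357)))
E
```

```text
scene bench 0.001243779412291257
walnut [435.   30.1  90.1  47.7 -24.7] 40.2 389
alu [435.2 301.3  91.2  44.4  26.6] 40.2 457
beech [ 436.7 -301.2   95.4   44.1   45.1] 39.9 308
jar [ 455.2 -160.7   51.9   46.8   40.4] 69.1 213
mandrel [676.1 259.6  44.5  33.  -80.6] 117.0 402
green [365.7 183.6  93.6  43.8  19.8] 39.9 404
mallet [ 550.8 -336.2  218.9  196.3   76.7] 28.1 749
crate [739.9  67.4 161.5 103.1 -80.8] 59.2 654
F 1456
side bench 0.00041194062194915837
walnut [430.7  32.2  92.3  46.3 -25. ] 39.0 500
alu [431.4 303.4  89.5  46.8  28.1] 39.2 792
beech [ 433.1 -300.5   92.1   46.5   45.6] 38.9 312
jar [ 451.  -159.    51.9   46.8  -70.6] 68.4 244
mandrel [663.4 265.8  43.1  34.7  30.2] 108.2 738
green [362.2 185.7  90.   48.2  18.7] 39.0 726
mallet [ 549.6 -332.6  217.2  192.9   76.7] 24.8 709
crate [737.4  69.4 165.9 104.3 -80.3] 56.2 745
F 1507
```

View pics/g.png

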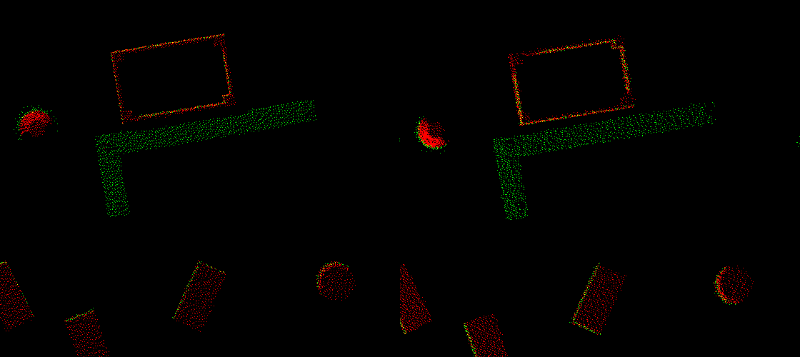

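Both clouds agree to within about 4 mm on the blanks, with heights 39–40 mm and sizes about 90 x 45 mm. They also cleanly show the L of the fence, with the crate and mandrel beyond it. Next I'll fit the fence.

```bash
cat > fit.py <<'E'
from m import *
from scipy.optimize import minimize
# template L (fence frame, top face) sampled, symmetric robust chamfer
gx=np.arange(-85,30.1,3);gy=np.arange(-280,30.1,3)
T=np.array([(x,y) for x in gx for y in gy if x>=0 or y>=0])
def fit(F,x0=(645,170,9.5)):
    from scipy.spatial import cKDTree
    tT=cKDTree(T)
    def cost(p):
        a=np.deg2rad(p[2]);R=np.array([[np.cos(a),-np.sin(a)],[np.sin(a),np.cos(a)]])
        L=(F-p[:2])@R
        d1=tT.query(L)[0]; d2=cKDTree(L).query(T)[0]
        return np.minimum(np.maximum(d1-2,0),15).mean()+np.minimum(np.maximum(d2-3,0),15).mean()
    r=minimize(cost,x0,method="Nelder-Mead",options=dict(initial_simplex=[x0,(x0[0]+15,x0[1],x0[2]),(x0[0],x0[1]+15,x0[2]),(x0[0],x0[1],x0[2]+3)]))
    return r.x.round(2),round(r.fun,3)
if __name__=="__main__":
    for n in["scene","side"]:
        F=np.load(n+"F.npy"); print(n,np.median(F[:,2]),fit(F[:,:2]*1000))
E
python3 fit.py
```

```text
scene 0.022529803801395687 (array([633.58, 141.99,   9.57]), np.float64(1.874))
side 0.02118270197081329 (array([632.51, 144.68,   9.39]), np.float64(1.941))
```

Fence corner is about (633, 143) mm at 9.5°, and the two views agree within 3 mm. I'll go to walnut first.

Emit:
drive_tool([
  {"tx": 258,"ty": 631,"tz": -75,"rz": -41},
  {"tx": 258,"ty": 631,"tz": -75,"rz": -41},
  {"tx": 258,"ty": 631,"tz": -75,"rz": -41},
  {"tx": 258,"ty": 631,"tz": -75,"rz": -41},
  {"tx": 258,"ty": 631,"tz": -75,"rz": -41},
  {"tx": 258,"ty": 631,"tz": -75,"rz": -41},
  {"tx": 258,"ty": 631,"tz": -75,"rz": -41},
  {"tx": 258,"ty": 631,"tz": -75,"rz": -41},
  {"tx": 258,"ty": 631,"tz": -75,"rz": -41},
  {"tx": 258,"ty": 631,"tz": -75,"rz": -41},
  {"tx": 258,"ty": 631,"tz": -75,"rz": -41},
  {"tx": 258,"ty": 631,"tz": -75,"rz": -41},
], gripper=0)

```text
validation failed for argument at $.co...
```

Emit:
drive_tool([
  {"tx": 15,"ty": 37,"tz": -5,"rx": 0,"ry": 0,"rz": -3},
  {"tx": 30,"ty": 74,"tz": -10,"rx": 0,"ry": 0,"rz": -6},
], gripper=0)

```text
clock: 1.07
tool_pos: [0.2048, -0.5264, 0.2044]
tool_rot: [0.0, 0.996, 0.087, 0.0]
ft_force: [0.6, -0.3, -0.0]
grip_width: 0.0917
```

Emit:
drive_tool([
  {"tx": 228,"ty": 557,"tz": -64,"rx": 0,"ry": 0,"rz": -35},
  {"tx": 228,"ty": 557,"tz": -64,"rx": 0,"ry": 0,"rz": -35},
  {"tx": 228,"ty": 557,"tz": -64,"rx": 0,"ry": 0,"rz": -35},
  {"tx": 228,"ty": 557,"tz": -64,"rx": 0,"ry": 0,"rz": -35},
  {"tx": 228,"ty": 557,"tz": -64,"rx": 0,"ry": 0,"rz": -35},
  {"tx": 228,"ty": 557,"tz": -64,"rx": 0,"ry": 0,"rz": -35},
  {"tx": 228,"ty": 557,"tz": -64,"rx": 0,"ry": 0,"rz": -35},
  {"tx": 228,"ty": 557,"tz": -64,"rx": 0,"ry": 0,"rz": -35},
  {"tx": 228,"ty": 557,"tz": -64,"rx": 0,"ry": 0,"rz": -35},
  {"tx": 228,"ty": 557,"tz": -64,"rx": 0,"ry": 0,"rz": -35},
  {"tx": 228,"ty": 557,"tz": -64,"rx": 0,"ry": 0,"rz": -35},
  {"tx": 228,"ty": 557,"tz": -64,"rx": 0,"ry": 0,"rz": -35},
])

```text
clock: 2.07
tool_pos: [0.3905, -0.0724, 0.1527]
tool_rot: [0.001, 0.976, -0.216, 0.001]
ft_force: [0.1, 0.2, -0.5]
grip_width: 0.092
```

Emit:
drive_tool([
  {"tx": 14,"ty": 35,"tz": -5,"rx": 0,"ry": 0,"rz": 0},
  {"tx": 28,"ty": 70,"tz": -10,"rx": 0,"ry": 0,"rz": 0},
  {"tx": 42,"ty": 103,"tz": -15,"rx": 0,"ry": 0,"rz": 0},
  {"tx": 42,"ty": 103,"tz": -40,"rx": 0,"ry": 0,"rz": 0},
  {"tx": 42,"ty": 103,"tz": -75,"rx": 0,"ry": 0,"rz": 0},
  {"tx": 42,"ty": 103,"tz": -105,"rx": 0,"ry": 0,"rz": 0},
  {"tx": 42,"ty": 103,"tz": -130,"rx": 0,"ry": 0,"rz": 0},
  {"tx": 42,"ty": 103,"tz": -143,"rx": 0,"ry": 0,"rz": 0},
  {"tx": 42,"ty": 103,"tz": -143,"rx": 0,"ry": 0,"rz": 0},
])

```text
clock: 2.82
tool_pos: [0.4306, 0.0305, 0.0074]
tool_rot: [0.001, 0.976, -0.216, -0.002]
ft_force: [-0.8, -1.6, 0.8]
grip_width: 0.0917
```

Emit:
drive_tool([
  {"tx": 0,"ty": 0,"tz": 0,"rx": 0,"ry": 0,"rz": 0},
  {"tx": 0,"ty": 0,"tz": 0,"rx": 0,"ry": 0,"rz": 0},
  {"tx": 0,"ty": 0,"tz": 0,"rx": 0,"ry": 0,"rz": 0},
  {"tx": 0,"ty": 0,"tz": 0,"rx": 0,"ry": 0,"rz": 0},
  {"tx": 0,"ty": 0,"tz": 0,"rx": 0,"ry": 0,"rz": 0},
  {"tx": 0,"ty": 0,"tz": 0,"rx": 0,"ry": 0,"rz": 0},
], gripper=1, grip_force=30)

```text
clock: 3.32
tool_pos: [0.4311, 0.0305, 0.0081]
tool_rot: [0.001, 0.976, -0.216, -0.001]
ft_force: [0.4, -0.1, 0.5]
grip_width: 0.0541
```

Emit:
drive_tool([
  {"tx": 0,"ty": 0,"tz": 0,"rx": 0,"ry": 0,"rz": 0},
  {"tx": 0,"ty": 0,"tz": 0,"rx": 0,"ry": 0,"rz": 0},
  {"tx": 0,"ty": 0,"tz": 0,"rx": 0,"ry": 0,"rz": 0},
  {"tx": 0,"ty": 0,"tz": 0,"rx": 0,"ry": 0,"rz": 0},
])

```text
clock: 3.65
tool_pos: [0.4314, 0.0305, 0.0084]
tool_rot: [0.001, 0.976, -0.216, -0.001]
ft_force: [-1.5, -0.6, 6.9]
grip_width: 0.0436
```

Emit:
drive_tool([
  {"tx": 0,"ty": 0,"tz": 20,"rx": 0,"ry": 0,"rz": 0},
  {"tx": 0,"ty": 0,"tz": 50,"rx": 0,"ry": 0,"rz": 6},
  {"tx": 30,"ty": 10,"tz": 60,"rx": 0,"ry": 0,"rz": 13},
  {"tx": 60,"ty": 20,"tz": 60,"rx": 0,"ry": 0,"rz": 20},
  {"tx": 90,"ty": 30,"tz": 60,"rx": 0,"ry": 0,"rz": 27},
  {"tx": 120,"ty": 40,"tz": 60,"rx": 0,"ry": 0,"rz": 34.5},
  {"tx": 145,"ty": 48,"tz": 60,"rx": 0,"ry": 0,"rz": 34.5},
  {"tx": 153,"ty": 52,"tz": 50,"rx": 0,"ry": 0,"rz": 34.5},
  {"tx": 153,"ty": 52,"tz": 30,"rx": 0,"ry": 0,"rz": 34.5},
  {"tx": 153,"ty": 52,"tz": 15,"rx": 0,"ry": 0,"rz": 34.5},
  {"tx": 153,"ty": 52,"tz": 5,"rx": 0,"ry": 0,"rz": 34.5},
])

```text
clock: 4.57
tool_pos: [0.5822, 0.0822, 0.011]
tool_rot: [0.001, 0.997, 0.083, -0.002]
ft_force: [0.8, -0.5, -0.8]
grip_width: 0.0438
```

Emit:
drive_tool([
  {"tx": 4,"ty": 0.7,"tz": -1,"rx": 0,"ry": 0,"rz": 0},
  {"tx": 7,"ty": 1.2,"tz": -1.5,"rx": 0,"ry": 0,"rz": 0},
  {"tx": 10,"ty": 1.7,"tz": -1.5,"rx": 0,"ry": 0,"rz": 0},
  {"tx": 12,"ty": 2,"tz": -1.5,"rx": 0,"ry": 0,"rz": 0},
  {"tx": 13,"ty": 2.2,"tz": -1.5,"rx": 0,"ry": 0,"rz": 0},
])

```text
clock: 4.98
tool_pos: [0.5954, 0.0844, 0.0098]
tool_rot: [0.001, 0.997, 0.082, -0.002]
ft_force: [-2.1, -1.5, 0.8]
grip_width: 0.0438
```

Emit:
drive_tool([
  {"tx": 2,"ty": 0.3,"tz": -0.5,"rx": 0,"ry": 0,"rz": 0},
  {"tx": 4,"ty": 0.7,"tz": -1,"rx": 0,"ry": 0,"rz": 0},
  {"tx": 4,"ty": 0.7,"tz": -1,"rx": 0,"ry": 0,"rz": 0},
])

```text
clock: 5.23
tool_pos: [0.5956, 0.0844, 0.0082]
tool_rot: [0.002, 0.997, 0.083, -0.006]
ft_force: [-11.5, -3.1, 4.4]
grip_width: 0.0439
```

Emit:
drive_tool([
  {"tx": -1,"ty": 0,"tz": 0,"rx": 0,"ry": 0,"rz": 0},
  {"tx": -1,"ty": 0,"tz": 0,"rx": 0,"ry": 0,"rz": 0},
  {"tx": -1,"ty": 0,"tz": 0,"rx": 0,"ry": 0,"rz": 0},
  {"tx": -1,"ty": 0,"tz": 0,"rx": 0,"ry": 0,"rz": 0},
  {"tx": -1,"ty": 0,"tz": 20,"rx": 0,"ry": 0,"rz": 0},
  {"tx": -1,"ty": 0,"tz": 50,"rx": 0,"ry": 0,"rz": 0},
  {"tx": -10,"ty": 10,"tz": 80,"rx": 0,"ry": 0,"rz": 0},
  {"tx": -30,"ty": 35,"tz": 90,"rx": 0,"ry": 0,"rz": 4},
  {"tx": -50,"ty": 65,"tz": 90,"rx": 0,"ry": 0,"rz": 8},
  {"tx": -70,"ty": 95,"tz": 90,"rx": 0,"ry": 0,"rz": 12},
  {"tx": -90,"ty": 125,"tz": 90,"rx": 0,"ry": 0,"rz": 16},
  {"tx": -112,"ty": 155,"tz": 90,"rx": 0,"ry": 0,"rz": 18},
], gripper=0.35)

```text
clock: 6.23
tool_pos: [0.4834, 0.2409, 0.0988]
tool_rot: [0.002, 0.971, 0.239, -0.005]
ft_force: [0.4, -0.1, -0.3]
grip_width: 0.0596
```

Emit:
drive_tool([
  {"tx": -25,"ty": 32,"tz": 0,"rx": 0,"ry": 0,"rz": 0},
  {"tx": -50,"ty": 62,"tz": 0,"rx": 0,"ry": 0,"rz": 0},
  {"tx": -50,"ty": 62,"tz": 0,"rx": 0,"ry": 0,"rz": 0},
], gripper=0)

```text
clock: 6.48
tool_pos: [0.43, 0.3072, 0.0991]
tool_rot: [0.001, 0.971, 0.241, -0.005]
ft_force: [0.4, -1.3, 0.0]
grip_width: 0.0775
```

Emit:
drive_tool([
  {"tx": 2,"ty": -4,"tz": -5,"rx": 0.25,"ry": -0.5,"rz": -0.5},
  {"tx": 3,"ty": -5,"tz": -25,"rx": 0.25,"ry": -0.5,"rz": -0.5},
  {"tx": 3,"ty": -5,"tz": -50,"rx": 0.25,"ry": -0.5,"rz": -0.5},
  {"tx": 3,"ty": -5,"tz": -75,"rx": 0.25,"ry": -0.5,"rz": -0.5},
  {"tx": 3,"ty": -5,"tz": -88,"rx": 0.25,"ry": -0.5,"rz": -0.5},
  {"tx": 3,"ty": -5,"tz": -88,"rx": 0.25,"ry": -0.5,"rz": -0.5},
])

```text
clock: 6.98
tool_pos: [0.4321, 0.3001, 0.0083]
tool_rot: [0.001, 0.972, 0.236, -0.002]
ft_force: [-0.8, -0.2, -0.4]
grip_width: 0.0918
```

Emit:
drive_tool([
  {"tx": 0,"ty": 0,"tz": 0,"rx": 0,"ry": 0,"rz": 0},
  {"tx": 0,"ty": 0,"tz": 0,"rx": 0,"ry": 0,"rz": 0},
  {"tx": 0,"ty": 0,"tz": 0,"rx": 0,"ry": 0,"rz": 0},
  {"tx": 0,"ty": 0,"tz": 0,"rx": 0,"ry": 0,"rz": 0},
  {"tx": 0,"ty": 0,"tz": 0,"rx": 0,"ry": 0,"rz": 0},
  {"tx": 0,"ty": 0,"tz": 0,"rx": 0,"ry": 0,"rz": 0},
  {"tx": 0,"ty": 0,"tz": 0,"rx": 0,"ry": 0,"rz": 0},
  {"tx": 0,"ty": 0,"tz": 0,"rx": 0,"ry": 0,"rz": 0},
  {"tx": 0,"ty": 0,"tz": 0,"rx": 0,"ry": 0,"rz": 0},
  {"tx": 0,"ty": 0,"tz": 0,"rx": 0,"ry": 0,"rz": 0},
], gripper=1, grip_force=40)

```text
clock: 7.82
tool_pos: [0.4322, 0.3005, 0.0087]
tool_rot: [0.001, 0.972, 0.236, -0.001]
ft_force: [-1.6, 0.0, 5.6]
grip_width: 0.0438
```

Emit:
drive_tool([
  {"tx": 0,"ty": 0,"tz": 25,"rx": 0,"ry": 0,"rz": 0},
  {"tx": 3,"ty": -8,"tz": 60,"rx": 0,"ry": 0,"rz": 0},
  {"tx": 20,"ty": -38,"tz": 75,"rx": 0,"ry": 0,"rz": -3},
  {"tx": 38,"ty": -70,"tz": 75,"rx": 0,"ry": 0,"rz": -6},
  {"tx": 56,"ty": -102,"tz": 75,"rx": 0,"ry": 0,"rz": -9},
  {"tx": 74,"ty": -135,"tz": 75,"rx": 0,"ry": 0,"rz": -12},
  {"tx": 92,"ty": -168,"tz": 75,"rx": 0,"ry": 0,"rz": -15},
  {"tx": 110,"ty": -200,"tz": 75,"rx": 0,"ry": 0,"rz": -17.8},
  {"tx": 130,"ty": -232,"tz": 75,"rx": 0,"ry": 0,"rz": -17.8},
  {"tx": 148,"ty": -264,"tz": 75,"rx": 0,"ry": 0,"rz": -17.8},
  {"tx": 161,"ty": -285,"tz": 75,"rx": 0,"ry": 0,"rz": -17.8},
  {"tx": 163,"ty": -291,"tz": 70,"rx": 0,"ry": 0,"rz": -17.8},
])

```text
clock: 8.82
tool_pos: [0.5977, 0.0059, 0.0789]
tool_rot: [0.001, 0.997, 0.081, -0.0]
ft_force: [0.4, 0.3, -4.7]
grip_width: 0.0437
```

Emit:
drive_tool([
  {"tx": 0,"ty": 0,"tz": -10,"rx": 0,"ry": 0,"rz": 0},
  {"tx": 0,"ty": 0,"tz": -10,"rx": 0,"ry": 0,"rz": 0},
])

```text
clock: 8.98
tool_pos: [0.5957, 0.0056, 0.0663]
tool_rot: [0.001, 0.997, 0.081, -0.002]
ft_force: [-1.3, -0.3, -4.3]
grip_width: 0.044
```

Emit:
drive_tool([
  {"tx": 0,"ty": 2,"tz": -20,"rx": 0,"ry": -0.2,"rz": 0.2},
  {"tx": 0,"ty": 2,"tz": -38,"rx": 0,"ry": -0.2,"rz": 0.2},
  {"tx": 0,"ty": 2,"tz": -50,"rx": 0,"ry": -0.2,"rz": 0.2},
  {"tx": 0,"ty": 2,"tz": -56,"rx": 0,"ry": -0.2,"rz": 0.2},
  {"tx": 3,"ty": 2.5,"tz": -57,"rx": 0,"ry": -0.2,"rz": 0.2},
  {"tx": 6,"ty": 3,"tz": -57.5,"rx": 0,"ry": -0.2,"rz": 0.2},
  {"tx": 9,"ty": 3.5,"tz": -57.5,"rx": 0,"ry": -0.2,"rz": 0.2},
  {"tx": 10,"ty": 3.7,"tz": -57.5,"rx": 0,"ry": -0.2,"rz": 0.2},
])

```text
clock: 9.65
tool_pos: [0.6068, 0.0097, 0.0092]
tool_rot: [0.001, 0.997, 0.083, 0.0]
ft_force: [0.2, -0.2, -4.4]
grip_width: 0.0438
```

Emit:
drive_tool([
  {"tx": 2,"ty": 0.3,"tz": 0,"rx": 0,"ry": 0,"rz": 0},
  {"tx": 4,"ty": 0.6,"tz": 0,"rx": 0,"ry": 0,"rz": 0},
])

```text
clock: 9.82
tool_pos: [0.6075, 0.0098, 0.0089]
tool_rot: [0.001, 0.997, 0.083, -0.003]
ft_force: [-15.1, -3.8, 4.0]
grip_width: 0.044
```

Emit:
drive_tool([
  {"tx": -1,"ty": 0,"tz": 0,"rx": 0,"ry": 0,"rz": 0},
  {"tx": -1,"ty": 0,"tz": 0,"rx": 0,"ry": 0,"rz": 0},
  {"tx": -1,"ty": 0,"tz": 0,"rx": 0,"ry": 0,"rz": 0},
  {"tx": -1,"ty": 0,"tz": 0,"rx": 0,"ry": 0,"rz": 0},
  {"tx": -1,"ty": 0,"tz": 20,"rx": 0,"ry": 0,"rz": 0},
  {"tx": -1,"ty": 0,"tz": 50,"rx": 0,"ry": 0,"rz": 0},
  {"tx": -3,"ty": -10,"tz": 85,"rx": 0,"ry": 0,"rz": 3},
  {"tx": -20,"ty": -40,"tz": 105,"rx": 0,"ry": 0,"rz": 9},
  {"tx": -38,"ty": -70,"tz": 110,"rx": 0,"ry": 0,"rz": 15},
  {"tx": -56,"ty": -103,"tz": 110,"rx": 0,"ry": 0,"rz": 21},
  {"tx": -75,"ty": -136,"tz": 110,"rx": 0,"ry": 0,"rz": 27},
  {"tx": -94,"ty": -170,"tz": 110,"rx": 0,"ry": 0,"rz": 33},
], gripper=0.35)

```text
clock: 10.82
tool_pos: [0.5133, -0.1614, 0.1197]
tool_rot: [0.003, 0.931, 0.365, -0.002]
ft_force: [-0.0, -0.4, -0.7]
grip_width: 0.0601
```

Emit:
drive_tool([
  {"tx": -18,"ty": -33,"tz": 0,"rx": 0,"ry": 0,"rz": 3},
  {"tx": -36,"ty": -66,"tz": 0,"rx": 0,"ry": 0,"rz": 3},
  {"tx": -54,"ty": -99,"tz": 0,"rx": 0,"ry": 0,"rz": 3},
  {"tx": -70,"ty": -128,"tz": 0,"rx": 0,"ry": 0,"rz": 3},
  {"tx": -72,"ty": -133,"tz": 0,"rx": 0,"ry": 0,"rz": 3},
  {"tx": -72,"ty": -133,"tz": 0,"rx": 0,"ry": 0,"rz": 3},
], gripper=0)

```text
clock: 11.32
tool_pos: [0.4409, -0.2962, 0.1201]
tool_rot: [0.004, 0.922, 0.388, -0.002]
ft_force: [0.3, -0.2, 0.0]
grip_width: 0.0916
```

Emit:
drive_tool([
  {"tx": -5,"ty": -4,"tz": -20,"rx": 0.5,"ry": 0,"rz": -0.3},
  {"tx": -6,"ty": -5,"tz": -55,"rx": 0.5,"ry": 0,"rz": -0.3},
  {"tx": -6,"ty": -5,"tz": -85,"rx": 0.5,"ry": 0,"rz": -0.3},
  {"tx": -6,"ty": -5,"tz": -105,"rx": 0.5,"ry": 0,"rz": -0.3},
  {"tx": -6,"ty": -5,"tz": -110,"rx": 0.5,"ry": 0,"rz": -0.3},
  {"tx": -6,"ty": -5,"tz": -110,"rx": 0.5,"ry": 0,"rz": -0.3},
])

```text
clock: 11.82
tool_pos: [0.4348, -0.2997, 0.009]
tool_rot: [-0.002, 0.922, 0.386, -0.0]
ft_force: [0.1, -0.6, -0.1]
grip_width: 0.0921
```

Emit:
drive_tool([
  {"tx": 0,"ty": 0,"tz": 0,"rx": 0,"ry": 0,"rz": 0},
  {"tx": 0,"ty": 0,"tz": 0,"rx": 0,"ry": 0,"rz": 0},
  {"tx": 0,"ty": 0,"tz": 0,"rx": 0,"ry": 0,"rz": 0},
  {"tx": 0,"ty": 0,"tz": 0,"rx": 0,"ry": 0,"rz": 0},
  {"tx": 0,"ty": 0,"tz": 0,"rx": 0,"ry": 0,"rz": 0},
  {"tx": 0,"ty": 0,"tz": 0,"rx": 0,"ry": 0,"rz": 0},
  {"tx": 0,"ty": 0,"tz": 0,"rx": 0,"ry": 0,"rz": 0},
  {"tx": 0,"ty": 0,"tz": 0,"rx": 0,"ry": 0,"rz": 0},
  {"tx": 0,"ty": 0,"tz": 0,"rx": 0,"ry": 0,"rz": 0},
  {"tx": 0,"ty": 0,"tz": 0,"rx": 0,"ry": 0,"rz": 0},
], gripper=1)

```text
clock: 12.65
tool_pos: [0.4348, -0.2998, 0.0092]
tool_rot: [-0.002, 0.922, 0.386, -0.0]
ft_force: [-2.0, -0.1, 5.0]
grip_width: 0.0437
```

Emit:
drive_tool([
  {"tx": 0,"ty": 0,"tz": 30,"rx": 0,"ry": 0,"rz": 0},
  {"tx": 0,"ty": 0,"tz": 65,"rx": 0,"ry": 0,"rz": 0},
  {"tx": 8,"ty": 8,"tz": 98,"rx": 0,"ry": 0,"rz": -4},
  {"tx": 30,"ty": 35,"tz": 110,"rx": 0,"ry": 0,"rz": -10},
  {"tx": 52,"ty": 65,"tz": 110,"rx": 0,"ry": 0,"rz": -16},
  {"tx": 74,"ty": 97,"tz": 110,"rx": 0,"ry": 0,"rz": -22},
  {"tx": 96,"ty": 130,"tz": 110,"rx": 0,"ry": 0,"rz": -28},
  {"tx": 118,"ty": 163,"tz": 110,"rx": 0,"ry": 0,"rz": -33},
  {"tx": 140,"ty": 195,"tz": 100,"rx": 0,"ry": 0,"rz": -36},
  {"tx": 160,"ty": 222,"tz": 85,"rx": 0,"ry": 0,"rz": -36},
  {"tx": 168,"ty": 234,"tz": 60,"rx": 0,"ry": 0,"rz": -36},
  {"tx": 169,"ty": 236,"tz": 40,"rx": 0,"ry": 0,"rz": -36},
])

```text
clock: 13.65
tool_pos: [0.6056, -0.0609, 0.048]
tool_rot: [-0.002, 0.997, 0.084, 0.001]
ft_force: [-0.7, 0.6, -2.0]
grip_width: 0.0439
```

Emit:
drive_tool([
  {"tx": 0,"ty": 0,"tz": -5,"rx": 0,"ry": 0,"rz": 0},
  {"tx": 0,"ty": 0,"tz": -5,"rx": 0,"ry": 0,"rz": 0},
])

```text
clock: 13.82
tool_pos: [0.604, -0.0602, 0.0408]
tool_rot: [-0.002, 0.996, 0.084, -0.001]
ft_force: [-0.3, -0.5, -0.6]
grip_width: 0.0439
```

Emit:
drive_tool([
  {"tx": 0,"ty": -5,"tz": -12,"rx": -0.3,"ry": 0,"rz": 0},
  {"tx": 0,"ty": -5,"tz": -23,"rx": -0.3,"ry": 0,"rz": 0},
  {"tx": 0,"ty": -5,"tz": -29,"rx": -0.3,"ry": 0,"rz": 0},
  {"tx": 2,"ty": -4.7,"tz": -31,"rx": -0.3,"ry": 0,"rz": 0},
  {"tx": 5,"ty": -4.2,"tz": -31.5,"rx": -0.3,"ry": 0,"rz": 0},
  {"tx": 8,"ty": -3.7,"tz": -31.5,"rx": -0.3,"ry": 0,"rz": 0},
  {"tx": 11,"ty": -3.2,"tz": -31.5,"rx": -0.3,"ry": 0,"rz": 0},
  {"tx": 12,"ty": -3,"tz": -31.5,"rx": -0.3,"ry": 0,"rz": 0},
])

```text
clock: 14.48
tool_pos: [0.617, -0.0633, 0.0097]
tool_rot: [0.001, 0.996, 0.084, -0.001]
ft_force: [0.6, -0.8, -1.6]
grip_width: 0.0438
```

Emit:
drive_tool([
  {"tx": 2,"ty": 0.3,"tz": 0,"rx": 0,"ry": 0,"rz": 0},
  {"tx": 4,"ty": 0.6,"tz": 0,"rx": 0,"ry": 0,"rz": 0},
])

```text
clock: 14.65
tool_pos: [0.6214, -0.0627, 0.0098]
tool_rot: [0.001, 0.996, 0.084, -0.001]
ft_force: [-0.8, 0.1, -1.5]
grip_width: 0.0437
```

Emit:
drive_tool([
  {"tx": 2,"ty": 0.3,"tz": -0.6,"rx": 0,"ry": 0,"rz": 0},
  {"tx": 4,"ty": 0.6,"tz": -0.6,"rx": 0,"ry": 0,"rz": 0},
  {"tx": 4,"ty": 0.6,"tz": -0.6,"rx": 0,"ry": 0,"rz": 0},
])

```text
clock: 14.9
tool_pos: [0.6238, -0.0624, 0.0092]
tool_rot: [0.001, 0.996, 0.084, -0.002]
ft_force: [-7.5, -2.5, 7.2]
grip_width: 0.0437
```

Emit:
drive_tool([
  {"tx": -1,"ty": 0,"tz": 0,"rx": 0,"ry": 0,"rz": 0},
  {"tx": -1,"ty": 0,"tz": 0,"rx": 0,"ry": 0,"rz": 0},
  {"tx": -1,"ty": 0,"tz": 0,"rx": 0,"ry": 0,"rz": 0},
  {"tx": -1,"ty": 0,"tz": 0,"rx": 0,"ry": 0,"rz": 0},
  {"tx": -1,"ty": 0,"tz": 20,"rx": 0,"ry": 0,"rz": 0},
  {"tx": -1,"ty": 0,"tz": 50,"rx": 0,"ry": 0,"rz": 0},
  {"tx": 0,"ty": -10,"tz": 70,"rx": 0,"ry": 0,"rz": 7},
  {"tx": 0,"ty": -20,"tz": 70,"rx": 0,"ry": 0,"rz": 14},
  {"tx": 0,"ty": -30,"tz": 70,"rx": 0,"ry": 0,"rz": 21},
  {"tx": 2,"ty": -40,"tz": 70,"rx": 0,"ry": 0,"rz": 28},
  {"tx": 3,"ty": -50,"tz": 70,"rx": 0,"ry": 0,"rz": 35},
  {"tx": 4,"ty": -56,"tz": 70,"rx": 0,"ry": 0,"rz": 42},
], gripper=0.35)

```text
clock: 15.9
tool_pos: [0.6281, -0.1192, 0.0794]
tool_rot: [0.002, 0.899, 0.438, -0.002]
ft_force: [0.1, -0.5, -0.3]
grip_width: 0.0595
```

Emit:
drive_tool([
  {"tx": 0,"ty": 0,"tz": 0,"rx": 0,"ry": 0,"rz": 7},
  {"tx": 0,"ty": 0,"tz": 0,"rx": 0,"ry": 0,"rz": 14},
  {"tx": 0,"ty": 0,"tz": 0,"rx": 0,"ry": 0,"rz": 21},
  {"tx": 0,"ty": 0,"tz": 0,"rx": 0,"ry": 0,"rz": 28},
  {"tx": 0,"ty": 0,"tz": 0,"rx": 0,"ry": 0,"rz": 35},
  {"tx": 0,"ty": 0,"tz": 0,"rx": 0,"ry": 0,"rz": 42},
  {"tx": 0,"ty": 0,"tz": 0,"rx": 0,"ry": 0,"rz": 48},
  {"tx": 0,"ty": 0,"tz": 0,"rx": 0,"ry": 0,"rz": 48},
], gripper=0.57)

```text
clock: 16.57
tool_pos: [0.6283, -0.1192, 0.0794]
tool_rot: [0.002, 0.641, 0.767, -0.001]
ft_force: [-0.2, 0.8, -0.8]
grip_width: 0.0394
```

```bash
python3 - <<'E'
from fit import *
s=env.sense();print(s["tool_pos"].round(4),s["tool_rot"].round(4))
for n in["scene","side"]:
    im,d,K,W,_=cap(n);P=cloud(d,K,W);cv2.imwrite(f"pics/{n}1.png",im[...,::-1])
    for c in [(.5955,.0844),(.6075,.0098),(.624,-.063)]: print(*rect(P,c,.034,.046,.055))
E
```

```text
[ 0.6283 -0.1192  0.0794] [ 0.0024  0.6411  0.7675 -0.0009]
[601.3  68.7  91.2  76.8   9.8] 40.3 452
[609.3   8.2  93.2  91.5  57. ] 40.5 446
[620.  -47.1  92.1  77.    8.8] 40.4 426
[597.5  70.8  90.   80.5  10.8] 39.0 499
[611.8   7.4  96.8  93.4 -42.3] 38.8 454
[618.  -47.7  90.3  75.7  11.6] 38.9 384
```

View pics/side1.png

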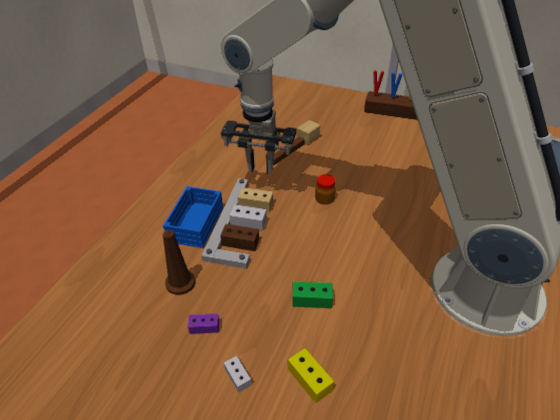

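Side view shows three blanks standing in order along the bar: walnut (237,240), alu (215,248), beech (198,255), with gaps between them. Next I'll lower and push along the bar.

Emit:
drive_tool([
  {"tx": 0,"ty": 0,"tz": -25,"rx": 0,"ry": 0,"rz": -0.8},
  {"tx": 0,"ty": 0,"tz": -50,"rx": 0,"ry": 0,"rz": -0.8},
  {"tx": 0,"ty": 0,"tz": -65,"rx": 0,"ry": 0,"rz": -0.8},
  {"tx": 0,"ty": 0,"tz": -69,"rx": 0,"ry": 0,"rz": -0.8},
  {"tx": -1.6,"ty": 10,"tz": -69,"rx": 0,"ry": 0,"rz": -0.8},
  {"tx": -3.3,"ty": 20,"tz": -69,"rx": 0,"ry": 0,"rz": -0.8},
  {"tx": -4.4,"ty": 27,"tz": -69,"rx": 0,"ry": 0,"rz": -0.8},
  {"tx": -5.5,"ty": 33,"tz": -69,"rx": 0,"ry": 0,"rz": -0.8},
  {"tx": -6.5,"ty": 39,"tz": -69,"rx": 0,"ry": 0,"rz": -0.8},
  {"tx": -7.5,"ty": 45,"tz": -69,"rx": 0,"ry": 0,"rz": -0.8},
])

```text
clock: 17.5
tool_pos: [0.6213, -0.0735, 0.0113]
tool_rot: [0.003, 0.65, 0.76, -0.001]
ft_force: [-0.4, -1.6, 1.7]
grip_width: 0.0399
```

Emit:
drive_tool([
  {"tx": -1,"ty": 6,"tz": 0,"rx": 0,"ry": 0,"rz": 0},
  {"tx": -2,"ty": 12,"tz": 0,"rx": 0,"ry": 0,"rz": 0},
  {"tx": -3,"ty": 18,"tz": 0,"rx": 0,"ry": 0,"rz": 0},
  {"tx": -4,"ty": 24,"tz": 0,"rx": 0,"ry": 0,"rz": 0},
  {"tx": -5,"ty": 30,"tz": 0,"rx": 0,"ry": 0,"rz": 0},
  {"tx": -6,"ty": 36,"tz": 0,"rx": 0,"ry": 0,"rz": 0},
  {"tx": -7,"ty": 42,"tz": 0,"rx": 0,"ry": 0,"rz": 0},
  {"tx": -8,"ty": 48,"tz": 0,"rx": 0,"ry": 0,"rz": 0},
  {"tx": -9,"ty": 54,"tz": 0,"rx": 0,"ry": 0,"rz": 0},
  {"tx": -9.5,"ty": 57,"tz": 0,"rx": 0,"ry": 0,"rz": 0},
])

```text
clock: 18.33
tool_pos: [0.6118, -0.0166, 0.0116]
tool_rot: [0.004, 0.649, 0.761, -0.001]
ft_force: [-0.2, -7.7, 1.5]
grip_width: 0.0397
```

Emit:
drive_tool([
  {"tx": -0.5,"ty": 3,"tz": 0,"rx": 0,"ry": 0,"rz": 0.4},
  {"tx": -1,"ty": 6,"tz": 0,"rx": 0,"ry": 0,"rz": 0.4},
  {"tx": -1.5,"ty": 9,"tz": 0,"rx": 0,"ry": 0,"rz": 0.4},
  {"tx": -1.7,"ty": 10,"tz": 0,"rx": 0,"ry": 0,"rz": 0.4},
])

```text
clock: 18.67
tool_pos: [0.6101, -0.0063, 0.0117]
tool_rot: [0.004, 0.647, 0.763, -0.001]
ft_force: [1.1, -5.4, -0.1]
grip_width: 0.0393
```

Emit:
drive_tool([
  {"tx": -0.3,"ty": 2,"tz": 0,"rx": 0,"ry": 0,"rz": 0},
  {"tx": -0.7,"ty": 4,"tz": 0,"rx": 0,"ry": 0,"rz": 0},
  {"tx": -0.7,"ty": 4,"tz": 0,"rx": 0,"ry": 0,"rz": 0},
])

```text
clock: 18.92
tool_pos: [0.6106, -0.0048, 0.0119]
tool_rot: [0.006, 0.646, 0.763, -0.002]
ft_force: [4.1, -19.6, -2.0]
grip_width: 0.0396
```

Emit:
drive_tool([
  {"tx": 0,"ty": -8,"tz": 0,"rx": 0,"ry": 0,"rz": 0},
  {"tx": 2,"ty": -16,"tz": 0,"rx": 0,"ry": 0,"rz": 0},
  {"tx": 2,"ty": -17,"tz": 25,"rx": 0,"ry": 0,"rz": 0},
  {"tx": 2,"ty": -17,"tz": 60,"rx": 0,"ry": 0,"rz": 0},
  {"tx": -10,"ty": -10,"tz": 75,"rx": 0,"ry": 0,"rz": -7},
  {"tx": -25,"ty": 0,"tz": 75,"rx": 0,"ry": 0,"rz": -14},
  {"tx": -40,"ty": 10,"tz": 75,"rx": 0,"ry": 0,"rz": -21},
  {"tx": -55,"ty": 25,"tz": 75,"rx": 0,"ry": 0,"rz": -28},
  {"tx": -70,"ty": 40,"tz": 75,"rx": 0,"ry": 0,"rz": -35},
  {"tx": -85,"ty": 55,"tz": 75,"rx": 0,"ry": 0,"rz": -42},
  {"tx": -90,"ty": 64,"tz": 75,"rx": 0,"ry": 0,"rz": -49},
  {"tx": -90,"ty": 64,"tz": 75,"rx": 0,"ry": 0,"rz": -56},
])

```text
clock: 19.92
tool_pos: [0.5188, 0.0609, 0.0869]
tool_rot: [0.004, 0.93, 0.368, -0.005]
ft_force: [-0.5, 0.5, -0.6]
grip_width: 0.0397
```

Emit:
drive_tool([
  {"tx": 0,"ty": 0,"tz": 0,"rx": 0,"ry": 0,"rz": -7},
  {"tx": 0,"ty": 0,"tz": 0,"rx": 0,"ry": 0,"rz": -14},
  {"tx": 0,"ty": 0,"tz": 0,"rx": 0,"ry": 0,"rz": -21},
  {"tx": 0,"ty": 0,"tz": 0,"rx": 0,"ry": 0,"rz": -28},
  {"tx": 0,"ty": 0,"tz": 0,"rx": 0,"ry": 0,"rz": -34},
  {"tx": 0,"ty": 0,"tz": 0,"rx": 0,"ry": 0,"rz": -34},
], gripper=0.35)

```text
clock: 20.42
tool_pos: [0.5186, 0.0611, 0.0868]
tool_rot: [0.002, 0.997, 0.078, -0.006]
ft_force: [-0.5, 0.6, 0.7]
grip_width: 0.06
```

```bash
cat > chk.py <<'E'
from fit import *
import sys
s=env.sense();print(s["tool_pos"].round(4),s["tool_rot"].round(4),s["clock"])
o=[]
for n in["scene","side"]:
    im,d,K,W,_=cap(n);P=cloud(d,K,W)
    c=[(.5,.9),(.9,.9)]
    pts=np.array([[.50,-.05,.02],[.72,.22,.02]])
    u=[]
    for p in [(.52,.0),(.56,.2),(.68,.18),(.67,-.12)]:
        q=W@np.array([*p,.03,1]); u.append((K[0,2]-K[0,0]*q[0]/q[2],K[1,2]+K[1,1]*q[1]/q[2]))
    u=np.array(u).astype(int);a=np.maximum(u.min(0)-10,0);b=u.max(0)+10
    o.append(cv2.resize(im[a[1]:b[1],a[0]:b[0],::-1],(400,int(400*(b[1]-a[1])/(b[0]-a[0])))))
    L=(P.reshape(-1,3)[:,:2]*1000-[633,143.3]);a_=np.deg2rad(9.5);R=np.array([[np.cos(a_),-np.sin(a_)],[np.sin(a_),np.cos(a_)]])
    L=L@R; z=P[...,2].ravel(); m=(z>.034)&(z<.046)&(abs(L[:,0]+45)<65)&(L[:,1]>-160)&(L[:,1]<20)
    Q=L[m]; col=im.reshape(-1,3)[m].astype(int); hsv=cv2.cvtColor(im.reshape(-1,1,3)[m],cv2.COLOR_RGB2HSV)[:,0].astype(int)
    lab=np.where(hsv[:,2]<115,0,np.where(hsv[:,1]<45,1,2))
    for k in range(3):
        q=Q[lab==k]
        if len(q)<50: continue
        md=np.median(q,0); q=q[np.linalg.norm(q-md,axis=1)<52]
        print(n,k,len(q),"x",np.percentile(q[:,0],[1,99]).round(1),"y",np.percentile(q[:,1],[2,98]).round(1),"x by thirds")
    print("fence",fit(P[(P[...,2]>.016)&(P[...,2]<.028)&(P[...,0]>.45)&(P[...,0]<.72)&(P[...,1]>-.2)&(P[...,1]<.25)][:,:2]*1000))
    for l,c,lo,hi,r in [("jar",(.46,-.15),.05,.08,.05),("mandrel",(.655,.274),.05,.18,.07),("crate",(.74,.07),.045,.075,.12)]: print(l,rect(P,c,lo,hi,r)[0])
h=max(x.shape[0] for x in o); cv2.imwrite("pics/"+sys.argv[1],np.hstack([cv2.copyMakeBorder(x,0,h-x.shape[0],0,0,0) for x in o]))
E
python3 chk.py c2.png
```

```text
[0.5186 0.0611 0.0868] [ 0.0016  0.9969  0.0779 -0.0057] 20.4167
scene 0 457 x [-87.4   0.7] y [-66.3  -1.3] x by thirds
scene 1 415 x [-88.1  -0.6] y [-87.5 -44.2] x by thirds
scene 2 400 x [-88.4   0.2] y [-132.2  -89.5] x by thirds
fence (array([632.34, 141.84,   9.95]), np.float64(1.573))
jar [ 455.7 -159.3   49.7   49.4    4.7]
mandrel [675.3 262.4  42.3  33.6 -47. ]
crate [711.3  63.  162.2 160.7 -80.9]
side 0 501 x [-92.5  -5.3] y [-62.7   1.6] x by thirds
side 1 410 x [-91.3  -2.7] y [-84.8 -41.8] x by thirds
side 2 273 x [-86.1  -2.8] y [-128.9  -86. ] x by thirds
fence (array([634.73, 143.26,   9.15]), np.float64(2.028))
jar [ 451.  -159.5   50.5   47.1  -70.7]
mandrel [662.1 263.6  41.7  35.1  70.9]
crate [737.4  68.7 168.8 103.2 -80.2]
```

View pics/c2.png

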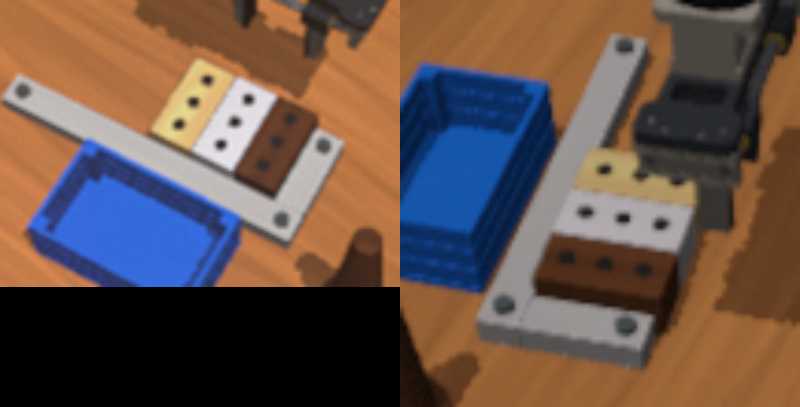

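The picture shows the row closed up at the stop in the right order, with walnut's end perhaps 2–3 mm off the bar. Next I'll press the ends home.

Emit:
drive_tool([
  {"tx": 0,"ty": -4,"tz": -25,"rx": 0.2,"ry": -0.6,"rz": 0.5},
  {"tx": 0,"ty": -4,"tz": -55,"rx": 0.2,"ry": -0.6,"rz": 0.5},
  {"tx": 0,"ty": -4,"tz": -72,"rx": 0.2,"ry": -0.6,"rz": 0.5},
  {"tx": 0,"ty": -4,"tz": -75,"rx": 0.2,"ry": -0.6,"rz": 0.5},
  {"tx": 8,"ty": -2.7,"tz": -75,"rx": 0.2,"ry": -0.6,"rz": 0.5},
  {"tx": 16,"ty": -1.3,"tz": -75,"rx": 0.2,"ry": -0.6,"rz": 0.5},
  {"tx": 19,"ty": -0.8,"tz": -75,"rx": 0.2,"ry": -0.6,"rz": 0.5},
  {"tx": 21,"ty": -0.5,"tz": -75,"rx": 0.2,"ry": -0.6,"rz": 0.5},
  {"tx": 23,"ty": -0.2,"tz": -75,"rx": 0.2,"ry": -0.6,"rz": 0.5},
])

```text
clock: 21.27
tool_pos: [0.5428, 0.061, 0.0128]
tool_rot: [0.0, 0.996, 0.087, 0.001]
ft_force: [-1.7, 0.2, 2.3]
grip_width: 0.0595
```

Emit:
drive_tool([
  {"tx": 1,"ty": 0.2,"tz": 0,"rx": 0,"ry": 0,"rz": 0},
  {"tx": 2,"ty": 0.3,"tz": 0,"rx": 0,"ry": 0,"rz": 0},
  {"tx": 3,"ty": 0.5,"tz": 0,"rx": 0,"ry": 0,"rz": 0},
  {"tx": 4,"ty": 0.7,"tz": 0,"rx": 0,"ry": 0,"rz": 0},
])

```text
clock: 21.6
tool_pos: [0.5432, 0.0611, 0.0126]
tool_rot: [0.001, 0.996, 0.087, -0.003]
ft_force: [-14.4, -2.4, 10.9]
grip_width: 0.0596
```

Emit:
drive_tool([
  {"tx": 1,"ty": 0.2,"tz": 0,"rx": 0,"ry": 0,"rz": -1.2},
  {"tx": 2,"ty": 0.3,"tz": 0,"rx": 0,"ry": 0,"rz": -1.2},
  {"tx": 3,"ty": 0.5,"tz": 0,"rx": 0,"ry": 0,"rz": -1.2},
  {"tx": 3,"ty": 0.5,"tz": 0,"rx": 0,"ry": 0,"rz": -1.2},
])

```text
clock: 21.93
tool_pos: [0.5425, 0.0612, 0.0124]
tool_rot: [0.001, 0.997, 0.077, -0.006]
ft_force: [-12.7, -2.8, 10.5]
grip_width: 0.0601
```

Emit:
drive_tool([
  {"tx": -8,"ty": -1.3,"tz": 0,"rx": 0,"ry": 0,"rz": 0.5},
  {"tx": -15,"ty": -2.5,"tz": 0,"rx": 0,"ry": 0,"rz": 0.5},
  {"tx": -15,"ty": -2.5,"tz": 0,"rx": 0,"ry": 0,"rz": 0.5},
  {"tx": -15,"ty": -2.5,"tz": 0,"rx": 0,"ry": 0,"rz": 0.5},
  {"tx": -15,"ty": -2.5,"tz": 0,"rx": 0,"ry": 0,"rz": 0.5},
  {"tx": -15,"ty": -2.5,"tz": 0,"rx": 0,"ry": 0,"rz": 0.5},
  {"tx": -15,"ty": -2.5,"tz": 0,"rx": 0,"ry": 0,"rz": 0.5},
], gripper=1)

```text
clock: 22.52
tool_pos: [0.5281, 0.0587, 0.0125]
tool_rot: [0.001, 0.997, 0.081, -0.006]
ft_force: [0.3, 0.0, -0.5]
grip_width: 0.0154
```

Emit:
drive_tool([
  {"tx": 6,"ty": 1,"tz": 0,"rx": 0,"ry": -0.6,"rz": 0.2},
  {"tx": 11,"ty": 1.8,"tz": 0,"rx": 0,"ry": -0.6,"rz": 0.2},
  {"tx": 13,"ty": 2.1,"tz": 0,"rx": 0,"ry": -0.6,"rz": 0.2},
  {"tx": 15,"ty": 2.5,"tz": 0,"rx": 0,"ry": -0.6,"rz": 0.2},
  {"tx": 17,"ty": 2.8,"tz": 0,"rx": 0,"ry": -0.6,"rz": 0.2},
  {"tx": 18,"ty": 3,"tz": 0,"rx": 0,"ry": -0.6,"rz": 0.2},
])

```text
clock: 23.02
tool_pos: [0.5431, 0.0613, 0.012]
tool_rot: [0.001, 0.997, 0.083, -0.004]
ft_force: [-11.8, -2.8, 10.0]
grip_width: 0.0003
```

Emit:
drive_tool([
  {"tx": -10,"ty": -1.6,"tz": 0,"rx": 0,"ry": 0,"rz": 0},
  {"tx": -25,"ty": -4,"tz": 5,"rx": 0,"ry": 0,"rz": 0},
  {"tx": -40,"ty": -7,"tz": 40,"rx": 0,"ry": 0,"rz": 0},
  {"tx": -75,"ty": -12,"tz": 60,"rx": 0,"ry": 0,"rz": 0},
  {"tx": -110,"ty": -18,"tz": 80,"rx": 0,"ry": 0,"rz": 0},
  {"tx": -140,"ty": -22,"tz": 110,"rx": 0,"ry": 0,"rz": 0},
  {"tx": -150,"ty": -22,"tz": 140,"rx": 0,"ry": 0,"rz": 0},
  {"tx": -150,"ty": -22,"tz": 150,"rx": 0,"ry": 0,"rz": 0},
])

```text
clock: 23.68
tool_pos: [0.3913, 0.0391, 0.1648]
tool_rot: [0.001, 0.997, 0.083, -0.003]
ft_force: [1.2, 0.6, 0.5]
grip_width: 0.0
```

```bash
python3 chk.py c3.png
```

```text
[0.3913 0.0391 0.1648] [ 0.0014  0.9966  0.0828 -0.0027] 23.6833
scene 0 454 x [-87.3   1.1] y [-65.9  -1.8] x by thirds
scene 1 412 x [-88.2  -0.8] y [-87.1 -43.8] x by thirds
scene 2 405 x [-87.8   0.3] y [-132.   -89.3] x by thirds
fence (array([632.53, 141.43,   9.96]), np.float64(1.503))
jar [ 455.4 -161.2   50.1   48.3  -85.6]
mandrel [676.2 261.4  42.9  33.5 -46.7]
crate [709.7  62.2 164.1 162.    9.3]
side 0 495 x [-91.7  -4.7] y [-63.5   1.7] x by thirds
side 1 406 x [-91.4  -3. ] y [-84.4 -41.3] x by thirds
side 2 385 x [-91.2  -3.7] y [-130.3  -86. ] x by thirds
fence (array([634.74, 143.22,   9.07]), np.float64(1.8))
jar [0. 0. 0. 0. 0.]
mandrel [662.7 266.7  42.6  33.1  25.2]
crate [736.8  70.  166.7 103.4 -81. ]
  return _methods._mean(a, axis=axis, dtype=dtype,
  ret = ret.dtype.type(ret / rcount)
```

View pics/c3.png

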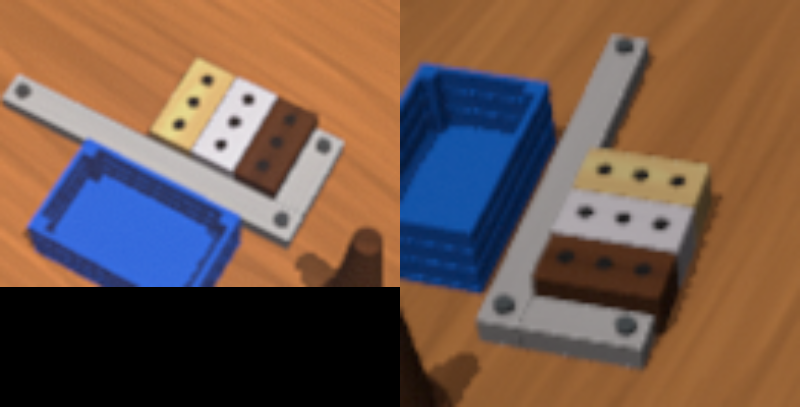

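Final view: the blanks' ends are flush with the bar, there are no visible gaps, and the crate and mandrel are in place. I'm handing in.

```bash
python3 -c "
from rig import env
print(env.hand_in())"
```

```text
the job is handed in; nothing more can be done
None
```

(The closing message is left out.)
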